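Wind down the bonding press on a bronze plaque

ROBOT

A 7-joint arm with a two-finger parallel gripper is mounted at the origin on the work surface. World frame = base frame: x ahead of the robot, y to its left, z up, the work surface at z = 0. Lengths are in m, angles in rad, forces in N, time in s.
With the tool pointing down it reaches from about 0.35 to 0.9 m from the base axis. Payload 7.2 kg.
Tool frame: the origin (TCP) lies on the front face of the gripper's body, between the roots of the fingers; the fingertips stand 80 mm ahead of it and the grasp point (between the pads) lies ctrl.tcp_to_grasp ahead of it (ctrl.tcp_to_grasp is the distance from the TCP to the grasp point, in m); z points along the fingers, y is the line along which they close (so a half turn about z gives the same grasp; the last joint's range is limited). The gripper opens to 88 mm and grips with 3 to 60 N. Pads are 20 mm wide; open, the fingers measure 115 mm over their backs; the gripper's body (75 mm by 178 mm) begins 61 mm behind the grasp point.
Start: joints at [1.051, 0.411, -0.013, 1.596, 0.006, 1.134, -0.082], TCP at [0.273, -0.562, 0.303] pointing down, gripper open.
Joint ranges: [-2.95, 2.95], [-0.29, 1.99], [-1.47, 1.44], [0.14, 2.54], [-1.03, 4.17], [0.13, 1.85], [-2.86, 2.86]. Speed limits (rad/s): [2.39, 2.39, 3.01, 3.01, 3.14, 3.14, 3.14].

INTERFACE

Orientations are given as a unit quaternion [w, x, y, z].
In Python, from cell import status, imaging, ctrl gives the robot as it stands.
- The arm moves only by the tool carry_out, never from a script. Its argument "series" is a list of rows, each a list of 7 numbers: the shift along the world's x, y, z each as a share of 25 mm, from -1 to 1, then the turn, a rotation vector about the world's x, y, z each as a share of 90 degrees, from -1 to 1, then the opening, from 0 (shut) to 1 (fully open). A call has exactly 10 rows; each row shifts and turns the commanded pose from where the row before left it; what a row does not reach is not made up. A row lasts 1/12 s, in which the tool goes at most 41.7 mm and 7.16 degrees, less where a joint would pass 70% of its speed; a pose out of reach is approached as far as the arm can. A call with a number of a shift or a turn outside -1 to 1 is refused whole. A call with a gripper value outside its range is refused whole. The fingers move at their own pace and stop on an object; the grip force is fixed at half the most. Time passes only in rows, so rows that do not move let the fingers close, or fill a call up. It gives the time, the measured TCP pose, the force, the opening and the grip force at its end, in the units of the state.
- status.read_state(): the state, without advancing time (a new reading comes with each control period).
- imaging.snapshot(name): name is "scene" or "side" or "wrist"; returns a dict with "img" (420x560x3 uint8, red, green, blue), "fx", "fy", "cx", "cy" (pixels), "R" (3x3) and "t" (3): a world point X has camera coordinates R X + t. Camera axes: x right, y down, z forward; pixel columns grow to the right and rows downward; lengths in m; the calibration is good to about 2 mm. A picture is of the moment at which its call begins. There is no depth.
- ctrl.sign_off(): hands the job in; it is judged then, once.
The state is a dict: "clock": time; "joints": joint angles; "joint_vel": joint speeds; "joint_torque": joint torques, N m; "tcp_pos": TCP position; "tcp_rot": TCP orientation; "contact_force": force on the tool from outside, world axes, zero at the start; "torque": the same for the moment, N m; "opening": opening from 0.0 (shut) to 1.0 (fully open); "grip_force": force on a finger pad.
Only numpy, scipy, OpenCV 4.12 (cv2) and the standard library are available. Lean on these libraries where they do the work, as an engineer would, in place of code of your own. Each camera call takes 0.05 s, during which the arm holds its last target. There are 200 camera calls.

TASK

Slide the plaque on its walnut board back until the board's rear edge sits square against the stop bar of the screw press, then wind the handwheel round until the platen has come all the way down and is pressed firmly on the plaque. Let go of the wheel, and leave the other things on the bench where they are.

Things in the scene. Friction and masses are not known exactly. Their poses are not given: they have to be found in the camera images.
- press: Green two-column bench screw press, fixed. Origin on the bench under the screw axis; x runs from its open front (robot's side) to its back, z up. Steel bed 45 mm high, front edge at x -105 mm. Columns 25 mm thick at x 0, y -116 and +116 mm carry a crosshead (52 mm in x, 280 mm in y), top 205 mm high; nuts on it reach 219 mm over the columns, 215 mm at the screw (56 mm across).
- stop_face (a point): Stop bar at the back of the bed: middle of the lower edge of its front face, at x 58, y 0, z 45 mm of the press, axes as the press's. The bar runs along y, 160 mm long, 15 mm high.
- plaque: Walnut board 200 (x) by 150 (y) by 18 mm with 7 mm of bronze on top, 0.7 to 1 kg, loose on the bed, its +x (rear) edge towards the stop bar, its front end overhanging the bed. Origin: centre of the underside; home when 100 mm in front of the stop face. Starts 15 to 38 mm short of home, turned up to 0.1 rad. Slides with 4 to 10 N; pushed to 20 N by two spread fingertips it squares on the bar.
- platen: Steel plate 112 (x) by 160 (y) mm with an 8 mm rubber face below, 20 mm thick, guided on the columns; the screw carries it. Origin: centre of the lower face of the rubber (when not squeezed), on the screw axis. This is 94 mm above the bench when fully open, 89 to 94 mm at the start, and 70 mm when it meets the bronze; pressed on, the rubber gives about 1 mm per 80 N.
- wheel_center (a point): Centre of the black level handwheel on the screw, mid-height of its rim; always 185 mm above the platen's lower face and moves with it. Rim: round bar 16 mm thick on a circle of 75 mm radius, grippable from above between spokes. Hub 36 mm across, 8 mm above rim middle. Three 12 mm spokes at 0, 120 and 240 degrees about z from this point's x axis, which turns with the wheel.
- handwheel (a joint): Angle of the handwheel, rad, 0 to 14; starts 0 to 1.9, grows clockwise seen from above and lowers wheel, screw and platen together by 16 mm a turn; the rubber meets the bronze at about 9.4 (1.2 to 1.5 turns). It takes 0.35 to 0.45 N m (5 to 6 N at the rim) to turn and stays where it is left; past the first touch it stiffens by about 0.5 N m a radian, and is firm from about a tenth of a turn on.
- grinder: Bystander: green air die grinder, 200 mm long, lying to the left of the press. Origin under its middle.
- discs: Bystander: small stack of sanding discs, 76 mm across, 22 mm high. Origin at the centre of its underside.
- spanner: Bystander: steel open-ended spanner 180 mm long lying about 0.2 m to the left of the screw axis. Origin under its middle.
- wax_tin: Bystander: wax tin, 72 mm across, 45 mm high, about 0.2 m to the right of the screw axis. Origin at the centre of its underside.
- adhesive: Bystander: white adhesive bottle, 52 mm across, 150 mm high, to the left. Origin at the centre of its underside.
- rosettes: Bystander: red two-part tray 100 by 140 by 35 mm, right of the press front. Origin at the centre of its underside.
- spare_board: Bystander: bare walnut board 200 by 150 by 18 mm on the right, flat on the bench. Origin at the centre of its underside.
- file: Bystander: flat file with wooden handle, 300 mm long, lying on the spare board. Origin under its middle.
Things that resemble listed ones, but are neither listed nor needed, are in the scene too. Leave any blue look-alike of the plaque alone.

How it is judged:
By the outcome, as a careful person would: the job done as asked, in the order asked, and still so for the second after the job is handed in, with the robot touching nothing.
It also fails if it takes over 72 s, if anything falls off the work surface, if the arm or the gripper's body presses on something with over 40 N, if the wrist force passes 120 N, or if a joint passes its speed limit or range.

## Working session

There is one attempt and no reset: what is moved stays moved. The work goes in short steps, Python scripts to look and compute and a tool call to move; the robot and the scene stay as the last step left them, time stands still between calls to the robot, and variables do not carry over. Pictures are saved under pics/ and viewed, at most 13 in all, crops included, and the job is handed in when it is done.

Besides the shell and the picture viewer there is one more tool, called after "Call:" by a JSON object that holds its "api" and its "payload", one argument or row to a line. carry_out: Moves the arm, as the interface text tells. Its arguments: {"type":"object","properties":{"series":{"type":"array","items":{"type":"array","items":{"type":"number"}}}},"required":["series"]}

```bash
mkdir -p pics; cat > h.py <<'E'
import numpy as np,cv2
from cell import status,imaging,ctrl
def snap(n,f=None):
    s=imaging.snapshot(n)
    if f: cv2.imwrite('pics/'+f,s['img'][:,:,::-1])
    return s
def proj(s,X):
    c=np.asarray(X)@np.array(s['R']).T+s['t']
    return np.stack([s['fx']*c[...,0]/c[...,2]+s['cx'],s['fy']*c[...,1]/c[...,2]+s['cy']],-1)
def ray(s,u,v,z):
    R=np.array(s['R']);o=-R.T@s['t'];d=R.T@np.array([(u-s['cx'])/s['fx'],(v-s['cy'])/s['fy'],1])
    return o+d*(z-o[2])/d[2]
E
python3 - <<'E'
from h import *
a=snap('scene','s0.png');b=snap('side','d0.png')
for s in(a,b):print(-np.array(s['R']).T@s['t'],s['fx'],np.round(s['R'],2).tolist())
print(status.read_state(),ctrl.tcp_to_grasp)
E
```

```text
[ 1.48439544 -0.17376119  1.12459438] 411.89039099028224 [[0.18, 0.98, -0.02], [0.67, -0.14, -0.73], [-0.72, 0.12, -0.69]]
[-0.29782916  0.80953964  1.22386378] 492.9329960565264 [[-0.72, -0.7, 0.02], [-0.47, 0.47, -0.74], [0.51, -0.54, -0.67]]
{'clock': 0.1, 'joints': array([ 1.05081794,  0.41177955, -0.01270498,  1.59694011,  0.00563865,
        1.13431068, -0.08224231]), 'joint_vel': array([ 4.98080922e-06, -2.17144918e-03, -1.01512439e-03, -1.36916062e-03,
       -7.70539718e-05, -7.53949348e-04,  5.43915661e-04]), 'joint_torque': array([ 3.79822712e-03, -5.89097106e+01,  6.44428656e-01, -2.91709399e+01,
       -5.37456991e-02,  1.44990484e-02,  6.68030316e-05]), 'tcp_pos': array([ 0.27266749, -0.56201168,  0.30192658]), 'tcp_rot': array([-6.64711848e-04,  9.74596025e-01,  2.23968962e-01, -2.22939243e-04]), 'contact_force': array([ 0.2309598 , -0.09094299, -0.07947803]), 'torque': array([ 0.02609564, -0.00027432,  0.02375346]), 'grip_force': 0.0, 'opening': 0.9991241472762156} 0.0613
```

View pics/s0.png

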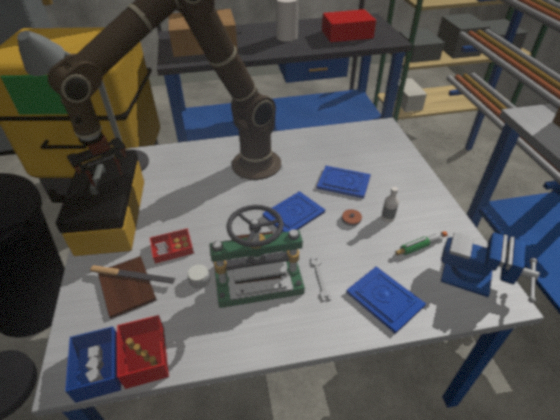

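View pics/d0.png

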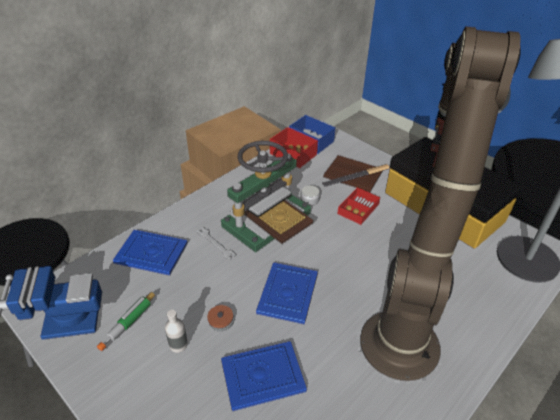

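The press is at scene (257,262) and side (262,205). The only bronze-on-walnut plaque lies on its bed at side (283,215). The three flat blue plaques at side (150,250), (287,292) and (263,373) are look-alikes to leave alone. I'll confirm this in enlarged crops.

```bash
python3 - <<'E'
import cv2
a=cv2.imread('pics/s0.png')[195:310,190:330];b=cv2.imread('pics/d0.png')[130:255,210:350]
cv2.imwrite('pics/s1.png',cv2.resize(a,None,fx=5,fy=5,interpolation=2));cv2.imwrite('pics/d1.png',cv2.resize(b,None,fx=4.7,fy=4.7,interpolation=2)[:600])
E
```

```text
(no output)
```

View pics/s1.png

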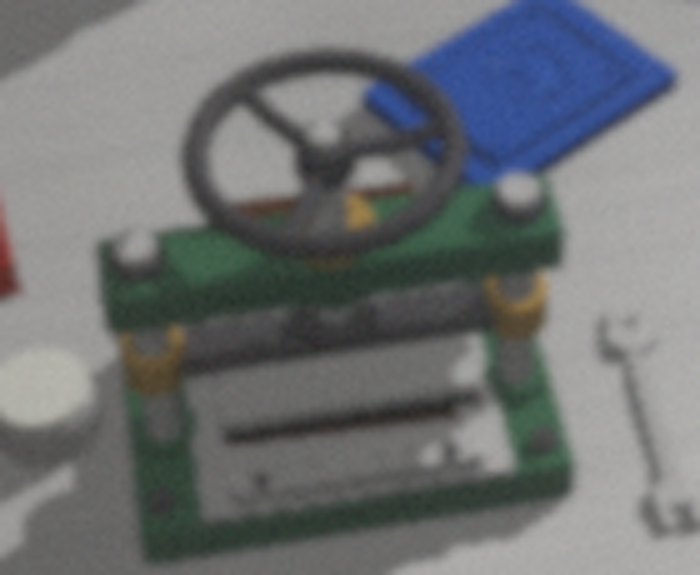

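View pics/d1.png

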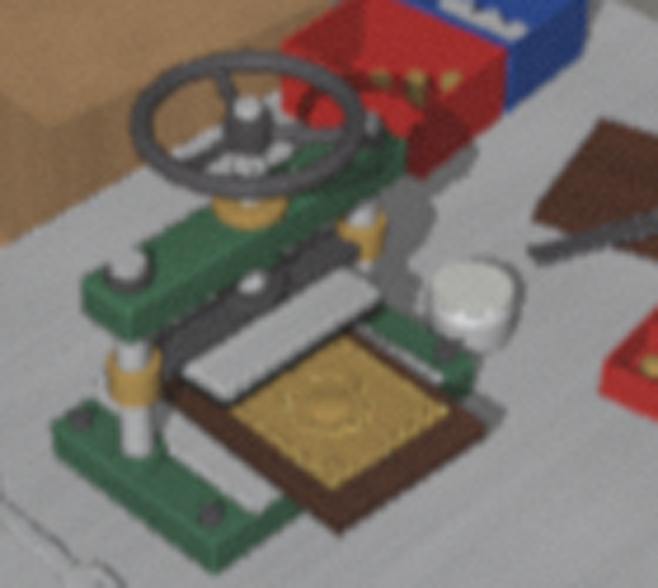

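```bash
python3 - <<'E'
from h import *
from scipy.optimize import least_squares
a=imaging.snapshot('scene');b=imaging.snapshot('side')
A=lambda x,y:np.array([190+x/5,195+y/5]);B=lambda x,y:np.array([210+x/4.7,130+y/4.7])
def tri(pa,pb,x0=(.7,-.1,.2)):
    r=least_squares(lambda X:np.r_[proj(a,X)-pa,proj(b,X)-pb],x0);return np.round(r.x,4),np.round(r.fun,1)
print('wheel',tri(A(326,153),B(250,124)))
print('nutR',tri(A(137,238),B(373,118)));print('nutL',tri(A(520,188),B(128,262)))
for n,p in dict(frontL=B(336,518),frontR=B(488,428)).items():print(n,ray(b,*p,.063))
for n,p in dict(bL=B(232,412),bF=B(337,488),bR=B(450,410)).items():print(n,ray(b,*p,.070))
for n,p in dict(sl=A(228,432),sr=A(480,393)).items():print(n,ray(a,*p,.045))
E
```

```text
wheel (array([ 0.6526, -0.0925,  0.2742]), array([-0.8, -0.4, -0.9,  0.4]))
nutR (array([ 0.647 , -0.2088,  0.2217]), array([-1.3, -0.7, -1.5,  0.8]))
nutL (array([0.6517, 0.0239, 0.2189]), array([-0.6, -0.2, -0.6,  0.2]))
frontL [ 0.48536662 -0.01502507  0.063     ]
frontR [ 0.47115275 -0.15938515  0.063     ]
bL [ 0.6097344  -0.03356487  0.07      ]
bF [ 0.50080056 -0.03168959  0.07      ]
bR [ 0.49890593 -0.14816221  0.07      ]
sl [ 0.66722724 -0.16764141  0.045     ]
sr [ 0.66792436 -0.00184204  0.045     ]
```

Both crops agree. The plaque in the press has a bronze top on a walnut board; its front edge is at about side crop (335,515) to (488,430). The wheel centre triangulates to (0.652,-0.093,0.274), and its height is in the expected 0.274–0.279. The stop face should be near x 0.71. I'll move in front of the press.

Call:
{"api": "carry_out", "payload": {
  "series": [
    [0.3,0.94,0,0,0,-0.03,1],
    [0.3,0.94,0,0,0,-0.03,1],
    [0.3,0.94,0,0,0,-0.03,1],
    [0.3,0.94,0,0,0,-0.03,1],
    [0.3,0.94,0,0,0,-0.03,1],
    [0.3,0.94,0,0,0,-0.03,1],
    [0.3,0.94,0,0,0,-0.03,1],
    [0.3,0.94,0,0,0,-0.03,1],
    [0.3,0.94,0,0,0,-0.03,1],
    [0.3,0.94,0,0,0,-0.03,1]
  ]
}}

```text
clock: 1.03
tcp_pos: [0.348, -0.3261, 0.3026]
tcp_rot: [0.0, 1.0, -0.011, -0.0]
contact_force: [1.1, 0.6, 0.5]
opening: 0.999
grip_force: 0.0
```

Call:
{"api": "carry_out", "payload": {
  "series": [
    [0.2,0.94,0,0,0,0,1],
    [0.2,0.94,0,0,0,0,1],
    [0.2,0.94,0,0,0,0,1],
    [0.2,0.94,0,0,0,0,1],
    [0.2,0.94,0,0,0,0,1],
    [0.2,0.94,0,0,0,0,1],
    [0.2,0.94,0,0,0,0,1],
    [0.2,0.94,0,0,0,0,1],
    [0.2,0.94,0,0,0,0,1],
    [0.2,0.94,0,0,0,0,1]
  ]
}}

```text
clock: 1.87
tcp_pos: [0.3978, -0.0911, 0.3027]
tcp_rot: [0.0, 1.0, -0.01, 0.0]
contact_force: [-0.2, -0.8, -0.0]
opening: 0.999
grip_force: 0.0
```

```bash
python3 - <<'E'
from h import *
s=snap('wrist');im=s['img'][:,:,::-1]
cv2.imwrite('pics/w0.png',cv2.resize(im,(800,600),interpolation=2))
st=status.read_state();print(st['tcp_pos'],st['tcp_rot'],st['contact_force'],st['joints'],-np.array(s['R']).T@s['t'])
E
```

```text
[ 0.39879574 -0.08685017  0.30290037] [-7.66575593e-04  9.99970683e-01 -7.60345369e-03  4.83577912e-04] [ 1.1040532   3.47307116 -0.60493183] [ 0.39392654  0.05209983 -0.30572343  2.06617253  0.01646038  1.0249522
 -1.50594407] [ 0.47146254 -0.09254616  0.38585999]
```

View pics/w0.png

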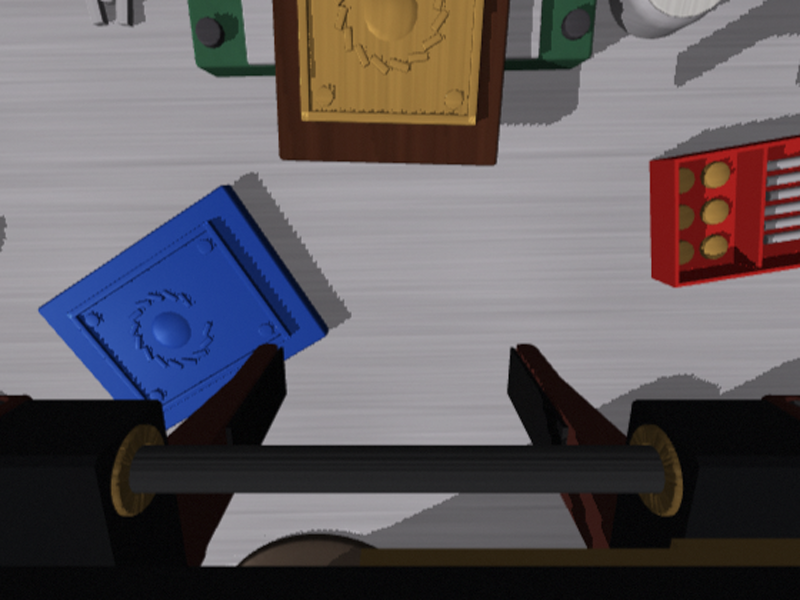

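Wrist view: the board's front corners are at (280,158) and (497,163), the press base front bolts at (208,31) and (577,23), and a blue look-alike is at lower left, clear of the push path.

```bash
python3 - <<'E'
from h import *
s=imaging.snapshot('wrist');k=.7
for n,p,z in [('fL',(280,158),.06),('fR',(497,163),.06),('sideL',(274,0),.063),('sideR',(509,0),.063),('boltL',(208,31),.045),('boltR',(577,23),.045),('baseL',(215,76),.04),('baseR',(575,72),.04),('bedL',(248,66),.045),('bedR',(535,62),.045)]:
    print(n,ray(s,p[0]*k,p[1]*k,z).round(4))
print(status.read_state()['tcp_pos'],s['cx'],s['cy'])
E
```

```text
fL [ 0.4843 -0.0074  0.06  ]
fR [ 0.4787 -0.1579  0.06  ]
sideL [ 0.579  -0.0124  0.063 ]
sideR [ 0.5768 -0.1603  0.063 ]
boltL [0.5674 0.038  0.045 ]
boltR [ 0.5683 -0.2108  0.045 ]
baseL [0.5406 0.0386 0.04  ]
baseR [ 0.5393 -0.214   0.04  ]
bedL [0.5456 0.0132 0.045 ]
bedR [ 0.545  -0.1842  0.045 ]
[ 0.39844143 -0.08897671  0.30282186] 277.34315319554275 209.9867976902836
```

Call:
{"api": "carry_out", "payload": {
  "series": [
    [0.13,0,-0.69,0,0,0.01,1],
    [0.13,0,-0.69,0,0,0,1],
    [0.13,0,-0.69,0,0,0,1],
    [0.13,0,-0.69,0,0,0,1],
    [0.13,0,-0.69,0,0,0,1],
    [0.13,0,-0.69,0,0,0,1],
    [0.13,0,-0.69,0,0,0,1],
    [0.13,0,-0.69,0,0,0,1],
    [0.13,0,-0.69,0,0,0,1],
    [0.13,0,-0.69,0,0,0,1]
  ]
}}

```text
clock: 2.8
tcp_pos: [0.4304, -0.0931, 0.1293]
tcp_rot: [0.0, 1.0, -0.002, -0.0]
contact_force: [-0.6, -0.2, 0.6]
opening: 0.997
grip_force: 0.0
```

Call:
{"api": "carry_out", "payload": {
  "series": [
    [0.12,0,0,0,0,0,1],
    [0.12,0,0,0,0,0,1],
    [0.12,0,0,0,0,0,1],
    [0.12,0,0,0,0,0,1],
    [0.12,0,0,0,0,0,1],
    [0.12,0,0,0,0,0,1],
    [0.12,0,0,0,0,0,1],
    [0.12,0,0,0,0,0,1],
    [0.12,0,0,0,0,0,1],
    [0.12,0,0,0,0,0,1]
  ]
}}

```text
clock: 3.63
tcp_pos: [0.4607, -0.0923, 0.1302]
tcp_rot: [0.0, 1.0, -0.002, 0.0]
contact_force: [-0.3, 0.6, 0.1]
opening: 1.002
grip_force: 0.0
```

Call:
{"api": "carry_out", "payload": {
  "series": [
    [0.04,0.08,0,0,0,0,1],
    [0.04,0.08,0,0,0,0,1],
    [0.1,0,0,0,0,0,1],
    [0.1,0,0,0,0,0,1],
    [0.1,0,0,0,0,0,1],
    [0.1,0,0,0,0,0,1],
    [0.1,0,0,0,0,0,1],
    [0.1,0,0,0,0,0,1],
    [0.1,0,0,0,0,0,1],
    [0.1,0,0,0,0,0,1]
  ]
}}

```text
clock: 4.47
tcp_pos: [0.4799, -0.0887, 0.1296]
tcp_rot: [0.0, 1.0, -0.002, -0.003]
contact_force: [-10.0, 0.0, 6.3]
opening: 0.999
grip_force: 4.4
```

Call:
{"api": "carry_out", "payload": {
  "series": [
    [0.06,0,0,0,0,0,1],
    [0.06,0,0,0,0,0,1],
    [0.06,0,0,0,0,0,1],
    [0.06,0,0,0,0,0,1],
    [0.06,0,0,0,0,0,1],
    [0.04,0,0,0,0,0,1],
    [0.04,0,0,0,0,0,1],
    [0,0,0,0,0,0,1],
    [0,0,0,0,0,0,1],
    [0,0,0,0,0,0,1]
  ]
}}

```text
clock: 5.3
tcp_pos: [0.4897, -0.0885, 0.1296]
tcp_rot: [0.0, 1.0, -0.002, -0.003]
contact_force: [-6.9, -0.6, 4.6]
opening: 1.002
grip_force: 3.6
```

Call:
{"api": "carry_out", "payload": {
  "series": [
    [0.06,0,0,0,0,0,1],
    [0.06,0,0,0,0,0,1],
    [0.06,0,0,0,0,0,1],
    [0.06,0,0,0,0,0,1],
    [0.04,0,0,0,0,0,1],
    [0.04,0,0,0,0,0,1],
    [0,0,0,0,0,0,1],
    [0,0,0,0,0,0,1],
    [0,0,0,0,0,0,1],
    [0,0,0,0,0,0,1]
  ]
}}

```text
clock: 6.13
tcp_pos: [0.4977, -0.0885, 0.1296]
tcp_rot: [0.0, 1.0, -0.002, -0.003]
contact_force: [-6.6, 0.3, 3.9]
opening: 1.002
grip_force: 3.5
```

Call:
{"api": "carry_out", "payload": {
  "series": [
    [0.04,0,0,0,0,0,1],
    [0.04,0,0,0,0,0,1],
    [0.04,0,0,0,0,0,1],
    [0,0,0,0,0,0,1],
    [0,0,0,0,0,0,1],
    [0,0,0,0,0,0,1],
    [0,0,0,0,0,0,1],
    [0,0,0,0,0,0,1],
    [0,0,0,0,0,0,1],
    [0,0,0,0,0,0,1]
  ]
}}

```text
clock: 6.97
tcp_pos: [0.499, -0.0885, 0.1293]
tcp_rot: [0.0, 1.0, -0.002, -0.004]
contact_force: [-13.2, 0.5, 10.1]
opening: 0.997
grip_force: 6.3
```

Call:
{"api": "carry_out", "payload": {
  "series": [
    [0.04,0,0,0,0,0,1],
    [0.04,0,0,0,0,0,1],
    [0,0,0,0,0,0,1],
    [0,0,0,0,0,0,1],
    [0,0,0,0,0,0,1],
    [0,0,0,0,0,0,1],
    [0,0,0,0,0,0,1],
    [0,0,0,0,0,0,1],
    [0,0,0,0,0,0,1],
    [0,0,0,0,0,0,1]
  ]
}}

```text
clock: 7.8
tcp_pos: [0.4994, -0.0885, 0.1291]
tcp_rot: [0.0, 1.0, -0.002, -0.006]
contact_force: [-17.7, 0.1, 13.6]
opening: 1.004
grip_force: 9.0
```

Call:
{"api": "carry_out", "payload": {
  "series": [
    [0.04,0,0,0,0,0,1],
    [0.04,0,0,0,0,0,1],
    [0.04,0,0,0,0,0,1],
    [0,0,0,0,0,0,1],
    [0,0,0,0,0,0,1],
    [0,0,0,0,0,0,1],
    [0,0,0,0,0,0,1],
    [0,0,0,0,0,0,1],
    [0,0,0,0,0,0,1],
    [0,0,0,0,0,0,1]
  ]
}}

```text
clock: 8.63
tcp_pos: [0.4999, -0.0886, 0.1287]
tcp_rot: [0.0, 1.0, -0.002, -0.009]
contact_force: [-26.2, 1.1, 20.0]
opening: 0.996
grip_force: 13.2
```

```bash
python3 - <<'E'
from h import *
s=snap('wrist');im=s['img'][:,:,::-1]
cv2.imwrite('pics/w1.png',cv2.resize(im,(800,600),interpolation=2))
st=status.read_state();print(st['tcp_pos'],st['contact_force'],st['torque'])
E
```

```text
[ 0.49985412 -0.08856758  0.12867515] [-25.52465658   1.66719887  19.38714857] [0.24978767 5.62116518 0.11757167]
```

View pics/w1.png

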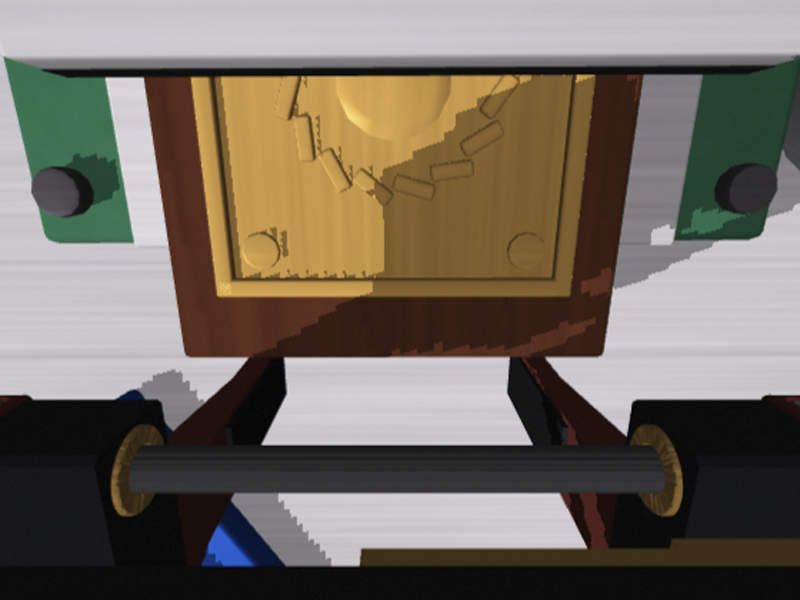

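The board's front edge is now level, (187,355) to (603,355). It is parallel to the bed front (row 243) and the platen front (row 72), and 25 N against the bar no longer moves it. It is home and square. I'll back off, rise and work out the spoke angles.

Call:
{"api": "carry_out", "payload": {
  "series": [
    [-0.4,0,0,0,0,0,1],
    [-0.6,0,0,0,0,0,1],
    [-0.8,0,0,0,0,0,1],
    [-0.4,0,0.5,0,0,0,1],
    [0,0,1,0,0,0,0.5],
    [0,0,1,0,0,0,0],
    [0,0,1,0,0,0,0],
    [0,0,1,0,0,0,0],
    [0,0,1,0,0,0,0],
    [0,0,1,0,0,0,0]
  ]
}}

```text
clock: 9.52
tcp_pos: [0.4529, -0.0883, 0.2941]
tcp_rot: [0.0, 1.0, -0.002, 0.0]
contact_force: [0.5, -0.7, 0.2]
opening: 0.585
grip_force: 0.0
```

Call:
{"api": "carry_out", "payload": {
  "series": [
    [0,0,1,0,0,0,0],
    [0,0,1,0,0,0,0],
    [0,0,1,0,0,0,0],
    [0,0,1,0,0,0,0],
    [0,0,0.5,0,0,0,0],
    [0,0,0,0,0,0,0],
    [0,0,0,0,0,0,0],
    [0,0,0,0,0,0,0],
    [0,0,0,0,0,0,0],
    [0,0,0,0,0,0,0]
  ]
}}

```text
clock: 10.35
tcp_pos: [0.4525, -0.0883, 0.404]
tcp_rot: [-0.0, 1.0, -0.002, -0.001]
contact_force: [-0.3, 0.8, -0.3]
opening: 0.006
grip_force: 0.0
```

```bash
python3 - <<'E'
from h import *
s=snap('wrist');im=s['img'][:,:,::-1]
cv2.imwrite('pics/w2.png',cv2.resize(im,(800,600),interpolation=2))
a=imaging.snapshot('scene');b=imaging.snapshot('side')
cv2.imwrite('pics/d3.png',b['img'][:,:,::-1])
for cam,x,y in [(a,190+250/5,195+92/5),(a,190+437/5,195+137/5),(b,210+222/4.7,130+78/4.7)]:
    p=ray(cam,x,y,.275);print(p,np.degrees(np.arctan2(p[1]+.09,p[0]-.651)))
st=status.read_state();print(st['tcp_pos'],st['contact_force'],st['opening'])
E
```

```text
[ 0.5961583  -0.12746455  0.275     ] -145.66146161372572
[ 0.65525063 -0.02539075  0.275     ] 86.23594431149397
[ 0.70544656 -0.11989489  0.275     ] -28.76980016636847
[ 0.45275633 -0.0882934   0.404597  ] [-0.52260236 -0.14490083 -0.0806821 ] 0.0030338573837670416
```

View pics/w2.png

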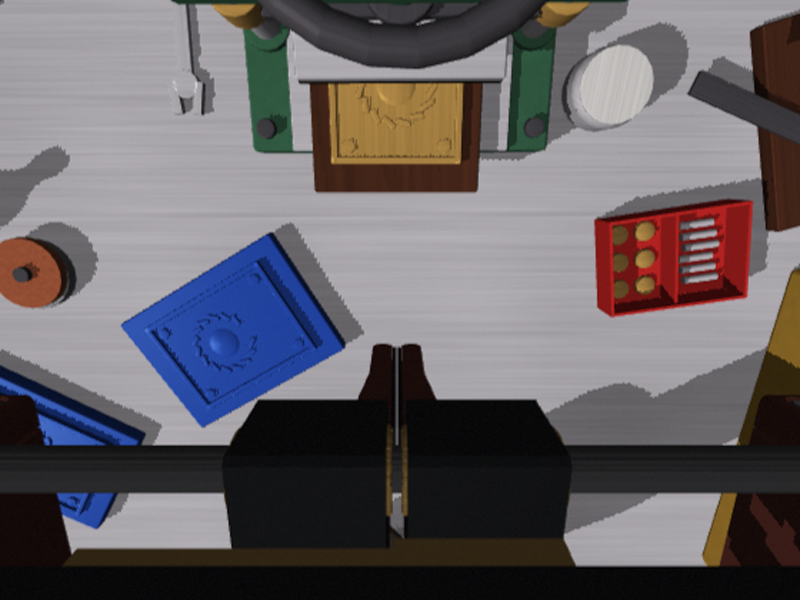

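Spokes come out at about 91°, -149° and -29°, consistent modulo 120°. The wheel axis is at about (0.651,-0.090). I'll put the shut fingers into the gap at 150°, radius 44 mm, and push the spoke clockwise.

Call:
{"api": "carry_out", "payload": {
  "series": [
    [0.64,0.08,0,0,0,0,0],
    [0.64,0.08,0,0,0,0,0],
    [0.64,0.08,0,0,0,0,0],
    [0.64,0.08,0,0,0,0,0],
    [0.64,0.08,0,0,0,0,0],
    [0.64,0.08,0,0,0,0,0],
    [0.64,0.08,0,0,0,0,0],
    [0.64,0.08,0,0,0,0,0],
    [0.64,0.08,0,0,0,0,0],
    [0.64,0.08,0,0,0,0,0]
  ]
}}

```text
clock: 11.33
tcp_pos: [0.6136, -0.0682, 0.4047]
tcp_rot: [-0.0, 1.0, -0.002, -0.0]
contact_force: [0.4, 1.2, -0.7]
opening: 0.011
grip_force: 0.0
```

```bash
python3 - <<'E'
from h import *
b=imaging.snapshot('side')['img'][120:230,200:340,::-1];a=imaging.snapshot('scene')['img'][180:290,190:330,::-1]
cv2.imwrite('pics/m4.png',cv2.resize(np.hstack([b,a]),(798,313),interpolation=2))
print(status.read_state()['tcp_pos'])
E
```

```text
[ 0.61430537 -0.06771783  0.40379531]
```

View pics/m4.png

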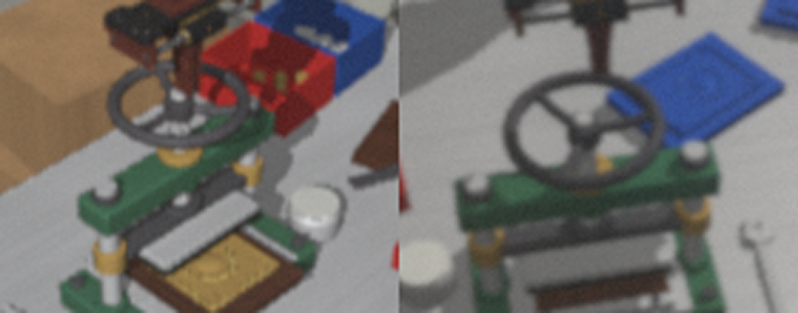

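The fingertips, at right half (598,75), hang above the gap between the upper-left and right spokes. The board's rear edge now lies at the stop bar, (600,290). Descending.

Call:
{"api": "carry_out", "payload": {
  "series": [
    [0,0,-0.4,0,0,0,0],
    [0,0,-0.4,0,0,0,0],
    [0,0,-0.4,0,0,0,0],
    [0,0,-0.4,0,0,0,0],
    [0,0,-0.4,0,0,0,0],
    [0,0,-0.4,0,0,0,0],
    [0,0,0,0,0,0,0],
    [0,0,0,0,0,0,0],
    [0,0,0,0,0,0,0],
    [0,0,0,0,0,0,0]
  ]
}}

```text
clock: 12.27
tcp_pos: [0.6132, -0.0683, 0.3458]
tcp_rot: [0.0, 1.0, -0.002, 0.001]
contact_force: [1.5, 0.2, 0.7]
opening: 0.005
grip_force: 0.0
```

```bash
cat > arc.py <<'E'
# rows (shares of 25mm) for an arc: start deg, step deg, n
import sys,numpy as np
a0,st,n,r=map(float,sys.argv[1:5]);a=np.radians(a0-st*np.arange(int(n)+1))
p=r*np.c_[np.cos(a),np.sin(a)]/25
print(np.diff(p.round(2),axis=0).round(2).tolist())
E
python3 arc.py 150 12 30 44
```

```text
[[0.21, 0.3], [0.28, 0.24], [0.31, 0.19], [0.35, 0.11], [0.37, 0.04], [0.37, -0.04], [0.35, -0.11], [0.31, -0.19], [0.28, -0.24], [0.21, -0.3], [0.15, -0.34], [0.08, -0.36], [0.0, -0.36], [-0.08, -0.36], [-0.15, -0.34], [-0.21, -0.3], [-0.28, -0.24], [-0.31, -0.19], [-0.35, -0.11], [-0.37, -0.04], [-0.37, 0.04], [-0.35, 0.11], [-0.31, 0.19], [-0.28, 0.24], [-0.21, 0.3], [-0.15, 0.34], [-0.08, 0.36], [0.0, 0.36], [0.08, 0.36], [0.15, 0.34]]
```

Call:
{"api": "carry_out", "payload": {
  "series": [
    [0,0,-0.5,0,0,0,0],
    [0,0,-0.3,0,0,0,0],
    [0.21,0.3,0,0,0,0,0],
    [0.28,0.24,0,0,0,0,0],
    [0.31,0.19,0,0,0,0,0],
    [0.35,0.11,0,0,0,0,0],
    [0.37,0.04,0,0,0,0,0],
    [0.37,-0.04,0,0,0,0,0],
    [0.35,-0.11,0,0,0,0,0],
    [0.31,-0.19,0,0,0,0,0]
  ]
}}

```text
clock: 13.1
tcp_pos: [0.6753, -0.0526, 0.324]
tcp_rot: [-0.001, 1.0, -0.001, -0.004]
contact_force: [-9.7, 3.0, -0.7]
opening: 0.008
grip_force: 4.2
```

Call:
{"api": "carry_out", "payload": {
  "series": [
    [0.28,-0.24,0,0,0,0,0],
    [0.21,-0.3,0,0,0,0,0],
    [0.15,-0.34,0,0,0,0,0],
    [0.08,-0.36,0,0,0,0,0],
    [0,-0.36,0,0,0,0,0],
    [-0.08,-0.36,0,0,0,0,0],
    [-0.15,-0.34,0,0,0,0,0],
    [-0.21,-0.3,0,0,0,0,0],
    [-0.28,-0.24,0,0,0,0,0],
    [-0.31,-0.19,0,0,0,0,0]
  ]
}}

```text
clock: 13.93
tcp_pos: [0.6716, -0.1263, 0.3251]
tcp_rot: [-0.002, 1.0, 0.0, 0.002]
contact_force: [8.3, 6.0, -3.4]
opening: 0.004
grip_force: 4.4
```

Call:
{"api": "carry_out", "payload": {
  "series": [
    [-0.35,-0.11,-0.04,0,0,0,0],
    [-0.37,-0.04,-0.04,0,0,0,0],
    [-0.37,0.04,-0.04,0,0,0,0],
    [-0.35,0.11,-0.04,0,0,0,0],
    [-0.31,0.19,-0.04,0,0,0,0],
    [-0.28,0.24,-0.04,0,0,0,0],
    [-0.21,0.3,-0.04,0,0,0,0],
    [-0.15,0.34,-0.04,0,0,0,0],
    [-0.08,0.36,0,0,0,0,0],
    [0,0.36,0,0,0,0,0]
  ]
}}

```text
clock: 14.77
tcp_pos: [0.6086, -0.0901, 0.3183]
tcp_rot: [0.003, 1.0, -0.004, 0.002]
contact_force: [2.8, -14.3, -2.2]
opening: 0.001
grip_force: 5.5
```

```bash
python3 - <<'E'
from h import *
b=imaging.snapshot('side')['img'][120:230,200:340,::-1];a=imaging.snapshot('scene')['img'][180:290,190:330,::-1]
cv2.imwrite('pics/m5.png',cv2.resize(np.hstack([b,a]),(798,313),interpolation=2))
st=status.read_state();print(st['tcp_pos'],st['contact_force'],st['torque'])
E
```

```text
[ 0.60807794 -0.08628127  0.31790725] [-0.56383914 -4.78578203  1.03895993] [-0.95882286  0.15190965 -0.05305176]
```

View pics/m5.png

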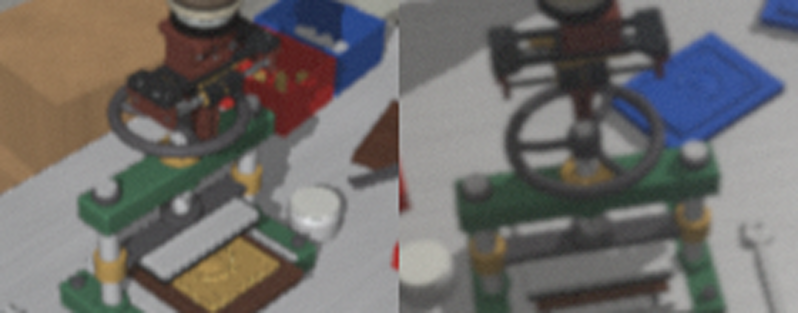

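Winding works: the wheel has turned about 300° and sunk, and the board is still home. Continuing.

Call:
{"api": "carry_out", "payload": {
  "series": [
    [0.08,0.36,0,0,0,0,0],
    [0.15,0.34,0,0,0,0,0],
    [0.21,0.3,0,0,0,0,0],
    [0.28,0.24,0,0,0,0,0],
    [0.31,0.19,0,0,0,0,0],
    [0.35,0.11,0,0,0,0,0],
    [0.37,0.04,0,0,0,0,0],
    [0.37,-0.04,0,0,0,0,0],
    [0.35,-0.11,0,0,0,0,0],
    [0.31,-0.19,0,0,0,0,0]
  ]
}}

```text
clock: 15.7
tcp_pos: [0.6748, -0.0526, 0.3154]
tcp_rot: [-0.001, 1.0, -0.001, -0.004]
contact_force: [-10.8, 3.0, -1.5]
opening: 0.005
grip_force: 4.3
```

```bash
python3 arc.py 54 6 40 44; python3 -c "
from h import *
st=status.read_state();print(st['tcp_pos'],st['contact_force'])"
```

```text
[[0.15, -0.11], [0.13, -0.13], [0.11, -0.15], [0.1, -0.15], [0.09, -0.16], [0.06, -0.18], [0.05, -0.17], [0.03, -0.19], [0.01, -0.18], [-0.01, -0.18], [-0.03, -0.19], [-0.05, -0.17], [-0.06, -0.18], [-0.09, -0.16], [-0.1, -0.15], [-0.11, -0.15], [-0.13, -0.13], [-0.15, -0.11], [-0.15, -0.1], [-0.16, -0.09], [-0.18, -0.06], [-0.17, -0.05], [-0.19, -0.03], [-0.18, -0.01], [-0.18, 0.01], [-0.19, 0.03], [-0.17, 0.05], [-0.18, 0.06], [-0.16, 0.09], [-0.15, 0.1], [-0.15, 0.11], [-0.13, 0.13], [-0.11, 0.15], [-0.1, 0.15], [-0.09, 0.16], [-0.06, 0.18], [-0.05, 0.17], [-0.03, 0.19], [-0.01, 0.18], [0.01, 0.18]]
[ 0.67483601 -0.05262945  0.31541432] [-10.77086528   3.00173812  -1.45221934]
```

Call:
{"api": "carry_out", "payload": {
  "series": [
    [0.15,-0.11,0,0,0,0,0],
    [0.13,-0.13,0,0,0,0,0],
    [0.11,-0.15,0,0,0,0,0],
    [0.1,-0.15,0,0,0,0,0],
    [0.09,-0.16,0,0,0,0,0],
    [0.06,-0.18,0,0,0,0,0],
    [0.05,-0.17,0,0,0,0,0],
    [0.03,-0.19,0,0,0,0,0],
    [0.01,-0.18,0,0,0,0,0],
    [-0.01,-0.18,0,0,0,0,0]
  ]
}}

```text
clock: 16.53
tcp_pos: [0.6946, -0.0884, 0.3157]
tcp_rot: [-0.004, 1.0, 0.001, -0.002]
contact_force: [-1.2, 11.2, -5.8]
opening: 0.002
grip_force: 5.1
```

Call:
{"api": "carry_out", "payload": {
  "series": [
    [-0.03,-0.19,0,0,0,0,0],
    [-0.05,-0.17,0,0,0,0,0],
    [-0.06,-0.18,0,0,0,0,0],
    [-0.09,-0.16,0,0,0,0,0],
    [-0.1,-0.15,0,0,0,0,0],
    [0,0,0,0,0,0,0],
    [0,0,0,0,0,0,0],
    [0,0,0,0,0,0,0],
    [0,0,0,0,0,0,0],
    [0,0,0,0,0,0,0]
  ]
}}

```text
clock: 17.37
tcp_pos: [0.6879, -0.1127, 0.3171]
tcp_rot: [-0.002, 1.0, -0.0, 0.001]
contact_force: [3.2, 4.3, -3.5]
opening: 0.007
grip_force: 2.4
```

Call:
{"api": "carry_out", "payload": {
  "series": [
    [-0.05,-0.07,0,0,0,0,0],
    [-0.06,-0.08,0,0,0,0,0],
    [-0.06,-0.07,0,0,0,0,0],
    [-0.07,-0.06,0,0,0,0,0],
    [-0.07,-0.06,0,0,0,0,0],
    [-0.08,-0.05,0,0,0,0,0],
    [-0.07,-0.05,0,0,0,0,0],
    [-0.08,-0.05,0,0,0,0,0],
    [-0.08,-0.05,0,0,0,0,0],
    [-0.08,-0.04,0,0,0,0,0]
  ]
}}

```text
clock: 18.2
tcp_pos: [0.6722, -0.1258, 0.3174]
tcp_rot: [-0.003, 1.0, 0.0, 0.003]
contact_force: [11.3, 6.6, -6.6]
opening: 0.005
grip_force: 6.0
```

Call:
{"api": "carry_out", "payload": {
  "series": [
    [-0.09,-0.03,0,0,0,0,0],
    [-0.09,-0.03,0,0,0,0,0],
    [-0.09,-0.02,0,0,0,0,0],
    [-0.1,-0.01,0,0,0,0,0],
    [-0.09,0,0,0,0,0,0],
    [-0.09,0,0,0,0,0,0],
    [-0.09,0.01,0,0,0,0,0],
    [-0.1,0.02,0,0,0,0,0],
    [-0.08,0.03,0,0,0,0,0],
    [-0.09,0.03,0,0,0,0,0]
  ]
}}

```text
clock: 19.03
tcp_pos: [0.653, -0.1286, 0.3176]
tcp_rot: [-0.001, 1.0, -0.001, 0.008]
contact_force: [29.6, -0.4, -16.8]
opening: 0.005
grip_force: 13.1
```

```bash
python3 - <<'E'
from h import *
st=status.read_state();print(st['tcp_pos'],st['contact_force'],np.degrees(np.arctan2(st['tcp_pos'][1]+.09,st['tcp_pos'][0]-.651)))
s=imaging.snapshot('scene')['img'][180:290,190:330,::-1];b=imaging.snapshot('side')['img'][120:230,200:340,::-1]
cv2.imwrite('pics/m6.png',cv2.resize(np.hstack([b,s]),(798,313),interpolation=2))
E
```

```text
[ 0.65301396 -0.12864127  0.3175793 ] [ 29.5664036   -0.38767705 -16.76698309] -87.01647121154424
```

View pics/m6.png

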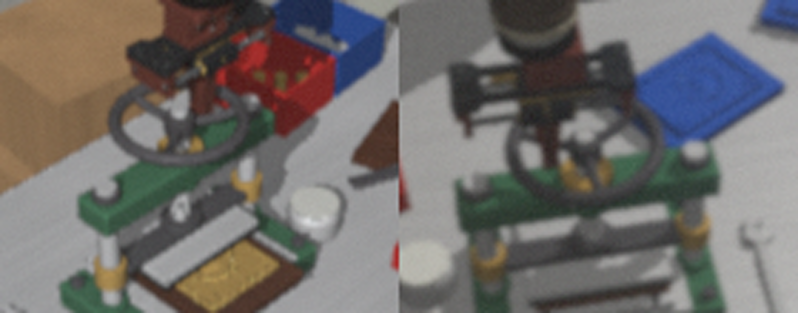

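The touch is clearly past. The push rose from about 11 N to 30 N, and the geometry puts the wheel at about 10.3 rad, roughly 0.9 past touch, so it is firm. I'll hold, back the fingers off the spoke, and lift out.

Call:
{"api": "carry_out", "payload": {
  "series": [
    [-0.06,0,0,0,0,0,0],
    [0,0,0,0,0,0,0],
    [0,0,0,0,0,0,0],
    [0,0,0,0,0,0,0],
    [0,0,0,0,0,0,0],
    [0,0,0,0,0,0,0],
    [0,0,0,0,0,0,0],
    [0,0,0,0,0,0,0],
    [0,0,0,0,0,0,0],
    [0,0,0,0,0,0,0]
  ]
}}

```text
clock: 19.97
tcp_pos: [0.6509, -0.13, 0.3181]
tcp_rot: [0.0, 1.0, -0.001, 0.007]
contact_force: [24.6, -3.1, -11.9]
opening: 0.007
grip_force: 11.2
```

Call:
{"api": "carry_out", "payload": {
  "series": [
    [0.1,0,0,0,0,0,0],
    [0.1,0,0,0,0,0,0],
    [0.1,0,0,0,0,0,0],
    [0.15,0,0,0,0,0,0],
    [0.15,0,0,0,0,0,0],
    [0.15,0,0,0,0,0,0],
    [0.1,0,0,0,0,0,0],
    [0,0,0,0,0,0,0],
    [0,0,0,0,0,0,0],
    [0,0,0,0,0,0,0]
  ]
}}

```text
clock: 20.8
tcp_pos: [0.6657, -0.1305, 0.3171]
tcp_rot: [0.0, 1.0, -0.002, -0.0]
contact_force: [0.3, 0.1, -0.1]
opening: 0.01
grip_force: 0.0
```

Call:
{"api": "carry_out", "payload": {
  "series": [
    [0,0,0.3,0,0,0,0],
    [0,0,0.4,0,0,0,0],
    [0,0,0.5,0,0,0,0],
    [0,0,0.5,0,0,0,0],
    [0,0,0.5,0,0,0,0],
    [0,0,0.5,0,0,0,0],
    [0,0,0.5,0,0,0,0],
    [0,0,0.5,0,0,0,0],
    [0,0,0.3,0,0,0,0],
    [0,0,0,0,0,0,0]
  ]
}}

```text
clock: 21.63
tcp_pos: [0.6663, -0.1305, 0.4202]
tcp_rot: [0.0, 1.0, -0.002, 0.002]
contact_force: [-0.5, -0.4, 0.2]
opening: 0.007
grip_force: 0.0
```

Call:
{"api": "carry_out", "payload": {
  "series": [
    [-0.9,0,0,0,0,0,0],
    [-0.9,0,0,0,0,0,0],
    [-0.9,0,0,0,0,0,0],
    [-0.9,0,0,0,0,0,0],
    [-0.9,0,0,0,0,0,0],
    [-0.9,0,0,0,0,0,0],
    [-0.9,0,0,0,0,0,0],
    [-0.9,0,0,0,0,0,0],
    [-0.9,0,0,0,0,0,0],
    [-0.6,0,0,0,0,0,0]
  ]
}}

```text
clock: 22.47
tcp_pos: [0.4463, -0.1306, 0.417]
tcp_rot: [0.0, 1.0, -0.002, -0.0]
contact_force: [-0.4, 0.0, 0.2]
opening: 0.005
grip_force: 0.0
```

```bash
python3 - <<'E'
from h import *
b=imaging.snapshot('side')['img'][120:230,200:340,::-1];a=imaging.snapshot('scene')['img'][180:290,190:330,::-1]
cv2.imwrite('pics/m7.png',np.vstack([cv2.resize(a,(700,550),interpolation=2)]))
st=status.read_state();print(st['tcp_pos'],st['contact_force'])
E
```

```text
[ 0.44643488 -0.13078694  0.41753629] [-0.10724059 -0.30078837  0.16660966]
```

View pics/m7.png

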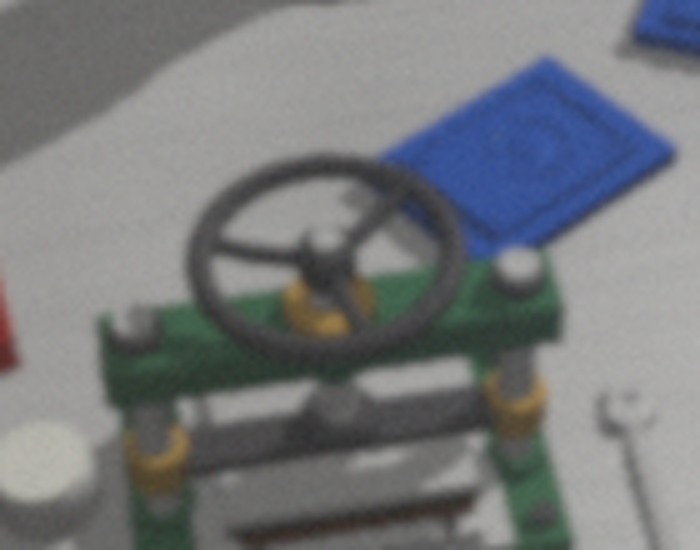

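```bash
python3 - <<'E'
from h import *
a=imaging.snapshot('scene');z=.2515
for off,c,pts,z in[(195,(326,153),[(250,92),(437,137)],.276),(180,(327,256),[(217,243),(405,190),(352,318)],.2515)]:
    o=ray(a,190+c[0]/5,off+c[1]/5,z);print(o)
    for p in pts:
        q=ray(a,190+p[0]/5,off+p[1]/5,z)-o;print(np.degrees(np.arctan2(q[1],q[0])).round(1),(np.hypot(*q[:2])).round(3))
for z in np.arange(.245,.282,.004):print(z.round(3),ray(a,190+326/5,195+153/5,z)[:2].round(4),ray(a,190+327/5,180+256/5,z)[:2].round(4))
E
```

```text
[ 0.65630521 -0.09069466  0.276     ]
-148.1 0.07
90.1 0.065
[ 0.65514804 -0.09113078  0.2515    ]
-110.5 0.066
129.6 0.071
7.5 0.051
0.245 [ 0.6261 -0.0877] [ 0.649  -0.0905]
0.249 [ 0.63   -0.0881] [ 0.6528 -0.0909]
0.253 [ 0.6339 -0.0884] [ 0.6566 -0.0913]
0.257 [ 0.6378 -0.0888] [ 0.6604 -0.0917]
0.261 [ 0.6417 -0.0892] [ 0.6642 -0.092 ]
0.265 [ 0.6456 -0.0896] [ 0.668  -0.0924]
0.269 [ 0.6495 -0.09  ] [ 0.6718 -0.0928]
0.273 [ 0.6534 -0.0904] [ 0.6756 -0.0932]
0.277 [ 0.6573 -0.0908] [ 0.6794 -0.0935]
0.281 [ 0.6612 -0.0912] [ 0.6832 -0.0939]
```

The spokes moved from 91° to -111° plus one full turn, so the wheel turned 9.8 rad. That matches the roughly 24 mm drop and the torque rise: about 0.9 rad past touch. The robot is clear, the board is home, and the other things were not touched. Handing in.

```bash
python3 -c "
from h import *
print(ctrl.sign_off())"
```

```text
the job is handed in; nothing more can be done
None
```

I slid the plaque back square against the stop bar and wound the wheel about 9.8 rad until the platen pressed firmly (about 0.9 rad past first touch, by estimate); the wheel is released, nothing else was touched, and the job was handed in at about 22 s.

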